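Park the carving handpiece in the bur block

TASK

Lift the blue carving handpiece up and off its hook and stand it upright, nose down, in the one large hole of the wooden swivel block, keeping hold of it until it is fully home with its blue shoulder down on the wood; then let go and leave it standing. Lower it gently, never ramming the block, and do not drop it on the bench. Leave the dish of nuts, the wax jar and the brush where they are.

Things in the scene. Friction and masses are not known exactly. Their poses are not given: they have to be found in the camera images.
- handpiece: Blue handpiece, 160 g, hanging upright. Origin: nose tip, on the axis; z runs up the axis to the ring. Steel nose tapers from 6 mm diameter at the tip to 16 mm at z = 20 mm, then straight to the flat shoulder at z = 45 mm; blue round barrel 24 mm diameter, z = 45 to 172 mm. Centre of mass near z = 105 mm. Grip at z = 75 to 100 mm, tool tilted 45 degrees, from beside the hook or from its open side
- handpiece_ring (a point): centre of the handpiece's steel hanging ring, 189 mm above the nose tip on its axis; ring 32 mm across its bar's centre line, of 5 mm bar, in the handpiece's y-z plane
- hook_stand: Fixed hook stand. Origin on the bench below the ring's place. An 8 mm steel bar at z = 270 mm runs from a 12 mm post at x = +85 mm (298 mm high) to x = -18 mm, then turns up to its tip at x = -26 mm. The hook is open to the stand's -x: lift about 13 mm (the ring allows 8 to 19), then draw off to -x. Foot plate 120 x 100 x 14 mm, x = 5 to 125 mm
- hook_tip (a point): centre of the upturned end of the hook's bar, 278 mm above the bench (bar radius 4 mm)
- block_base: Fixed round steel foot of the swivel block, 110 mm diameter, 12 mm high; origin at the centre of its underside, on the swivel axis. The dark wooden block on it, 100 x 100 x 60 mm, turns stiffly about this vertical axis; how far is not measured. Its one large hole lies in a direction within 0.8 rad either side of the foot's -x axis: find it by look or by feel
- block_top (a point): point on the swivel axis at the block's flat top, 72 mm above the bench. The hole is vertical, 18.5 mm diameter, 52 mm deep, its axis 28 mm from this point. The nose enters if it comes down within about 4 mm of the hole's axis; the block then gives by turning. Fully home, the nose tip is 27 mm above the bench. Four small burs stand 20 mm high at the far edge
- nut_dish: bystander: white dish of nuts, 90 mm across, 48 mm high with the nuts, origin under its centre; loose
- wax_jar: bystander: amber jar with blue lid, 52 mm across, 50 mm high, origin under its centre; loose
- brush: bystander: bench brush lying on the bench, about 200 mm long, lengthwise along its x; loose
Not all that is in view belongs to the job. There is more than one size of the handpiece; the one meant has the size given above.

How it is judged:
By the outcome, as a careful person would: the job done as asked, in the order asked, and still so for the second after the job is handed in, with the robot touching nothing.
It also fails if it takes over 61 s, if anything falls off the work surface, if the arm or the gripper's body presses on something with over 40 N, if the wrist force passes 120 N, or if a joint passes its speed limit or range.

ROBOT

A 7-joint arm with a two-finger parallel gripper is mounted at the origin on the work surface. World frame = base frame: x ahead of the robot, y to its left, z up, the work surface at z = 0. Lengths are in m, angles in rad, forces in N, time in s.
With the tool pointing down it reaches from about 0.4 to 0.9 m from the base axis. Payload 5.5 kg.
Tool frame: the origin (TCP) lies at the very end of the fingers, on their centre line; the grasp point (between the pads) lies 19 mm behind it; z points along the fingers, y is the direction in which the jaws open and shut (so a half turn about z gives the same grasp; the last joint's range is limited). The gripper opens to 85 mm and grips with 20 to 120 N. Pads are 22 mm wide; open, the fingers measure 114 mm over their backs; the gripper's body (76 mm by 85 mm) begins 54 mm behind the grasp point. The pads swing forward as they close: fully open they stand 13 mm farther back than shut.
Start: joints at [-0.847, 0.501, -0.427, 1.55, 0.221, 1.138, -0.21], TCP at [0.289, 0.582, 0.231] pointing down, gripper open.
Joint ranges: [-2.88, 2.88], [-0.31, 2.03], [-1.54, 1.56], [0.2, 2.42], [-1.41, 4.55], [0.19, 2.02], [-2.57, 2.57]. Speed limits (rad/s): [2.57, 2.57, 3.14, 3.14, 3.14, 3.14, 3.14].

INTERFACE

Orientations are given as a unit quaternion [w, x, y, z].
In Python, from cell import robot gives the robot as it stands.
- The arm moves only by the tool servo_tool, never from a script. Its argument "increments" is a list of rows, each a list of 3 entries, a list of its own where there are three numbers: the opening, from -1 (shut) to 1 (fully open), so that 0 is half open, then the shift along the tool's x, y, z in m, then the turn, a rotation vector about the tool's x, y, z in degrees. A call has 1 to 5 rows; each row is the pose to reach, as a shift and turn from the pose measured when the call began, along the tool's axes at that moment; what a row does not reach only later rows make up. A row lasts 1/12 s, in which the tool goes at most 41.7 mm and 7.16 degrees, less where a joint would pass 70% of its speed; a pose out of reach is approached as far as the arm can. A call with a gripper value outside its range is refused whole. The fingers move at their own pace and stop on an object; "newtons" is the grip in N (left out, the last holds). Time passes only in rows, so rows that repeat a pose let the fingers close. It gives the time, the measured TCP pose, the force and the opening at its end, in the units of the state.
- robot.get_state(): the state, without advancing time (a new reading comes with each control period).
- robot.grab_frame(name): name is "scene" or "top" or "wrist"; returns a dict with "pixels" (384x512x3 uint8, red, green, blue), "depth" (384x512 float32, m along the optical axis (not along the pixel's ray), 0 where there is no reading), "camera_matrix" (3x3 intrinsics, pixels), "distortion" ([k1, k2, p1, p2, k3] as OpenCV has them; the pictures are not rectified), "view" (4x4, takes a point from world to camera coordinates); the wrist camera has in their place "tool_from_camera" (4x4, takes a point from camera to tool coordinates, whose origin is the TCP and whose axes are the flange's). Camera axes: x right, y down, z forward; pixel columns grow to the right and rows downward; lengths in m; the calibration is good to about 2 mm. A picture is of the moment at which its call begins: read the wrist's pose just before it.
- robot.sign_off(): hands the job in, once; it reports no verdict.
The state is a dict: "time": time; "joint_pos": joint angles; "qd": joint speeds; "tau": joint torques, N m; "position": TCP position; "ee_rot": TCP orientation; "force": force on the tool from outside, world axes, zero at the start; "ft_torque": the same for the moment, N m; "opening": finger opening in m.
Only numpy, scipy, OpenCV 4.12 (cv2) and the standard library are available. Lean on these libraries where they do the work, as an engineer would, in place of code of your own. Each camera call takes 0.05 s, during which the arm holds its last target. There are 200 camera calls.

## Working session

There is one attempt and no reset: what is moved stays moved. The work goes in short steps, Python scripts to look and compute and a tool call to move; the robot and the scene stay as the last step left them, time stands still between calls to the robot, and variables do not carry over. Pictures are saved under pics/ and viewed, about 8 in all and at most 12, crops included, and the job is handed in when it is done.

Besides the shell and the picture viewer there is one more tool, called after "Emit:" as a command line: name --argument value ..., lists and objects as JSON in quotes. servo_tool: Moves the arm, as the interface text tells. Its arguments: {"type":"object","properties":{"increments":{"type":"array","items":{"type":"array"}},"newtons":{"type":"number"}},"required":["increments"]}

```bash
ls; mkdir -p pics; cat > h.py <<'E'
import numpy as np, cv2
from scipy.spatial.transform import Rotation as R
from cell import robot
def T(s):
    m=np.eye(4); q=s['ee_rot']; m[:3,:3]=R.from_quat([q[1],q[2],q[3],q[0]]).as_matrix(); m[:3,3]=s['position']; return m
def grab(name):
    s=robot.get_state(); f=robot.grab_frame(name)
    f['w2c']=np.array(f['view']) if 'view' in f else np.linalg.inv(T(s)@np.array(f['tool_from_camera']))
    f['c2w']=np.linalg.inv(f['w2c']); return f
def save(f,n,crop=None,scale=1):
    p=f['pixels'][:,:,::-1]
    if crop: u0,v0,u1,v1=crop; p=p[v0:v1,u0:u1]
    cv2.imwrite('pics/'+n,cv2.resize(np.ascontiguousarray(p),None,fx=scale,fy=scale,interpolation=cv2.INTER_CUBIC))
def ray(f,uv):
    p=cv2.undistortPoints(np.array(uv,float).reshape(-1,1,2),np.array(f['camera_matrix']),np.array(f['distortion'])).reshape(-1,2)
    d=np.c_[p,np.ones(len(p))]@f['c2w'][:3,:3].T
    return f['c2w'][:3,3],d
def onz(f,uv,z):
    o,d=ray(f,uv); return o+d*((z-o[2])/d[:,2])[:,None]
def dep(f,uv):
    o,d=ray(f,uv); uv=np.array(uv,int).reshape(-1,2); return o+d*f['depth'][uv[:,1],uv[:,0]][:,None]
def proj(f,P):
    r,_=cv2.Rodrigues(f['w2c'][:3,:3]); return cv2.projectPoints(np.array(P,float).reshape(-1,3),r,f['w2c'][:3,3],np.array(f['camera_matrix']),np.array(f['distortion']))[0].reshape(-1,2)
E
python3 - <<'E'
from h import *
import pickle
print({k:np.round(v,3) for k,v in robot.get_state().items()})
for n in('scene','top'):
    f=grab(n); pickle.dump(f,open(n+'.pkl','wb')); save(f,n+'0.png',scale=1.5); print(n,f['c2w'].round(3).tolist())
E
```

```text
pics
{'time': np.float64(0.0), 'joint_pos': array([-0.847,  0.502, -0.427,  1.551,  0.221,  1.138, -0.21 ]), 'qd': array([-0.   , -0.002, -0.002, -0.001, -0.001,  0.   ,  0.001]), 'tau': array([-1.0000e-03, -5.6950e+01, -5.8160e+00, -2.8095e+01,  1.1000e-02,
        1.2000e-02,  0.0000e+00]), 'position': array([0.289, 0.582, 0.23 ]), 'ee_rot': array([-0.   ,  0.228,  0.974, -0.001]), 'force': array([-0.104,  0.179, -0.172]), 'ft_torque': array([-0.003, -0.014, -0.005]), 'opening': np.float64(0.085)}
scene [[-0.713, 0.581, -0.393, 1.132], [0.702, 0.582, -0.411, 0.617], [-0.01, -0.569, -0.822, 1.274], [0.0, 0.0, 0.0, 1.0]]
top [[-0.02, -0.998, 0.063, 0.518], [-1.0, 0.019, -0.014, 0.081], [0.013, -0.064, -0.998, 1.43], [0.0, 0.0, 0.0, 1.0]]
```

View pics/scene0.png

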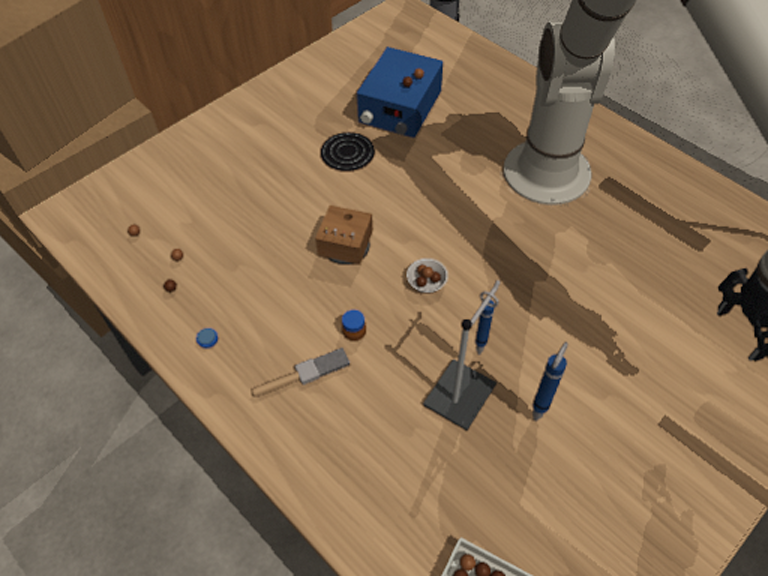

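View pics/top0.png

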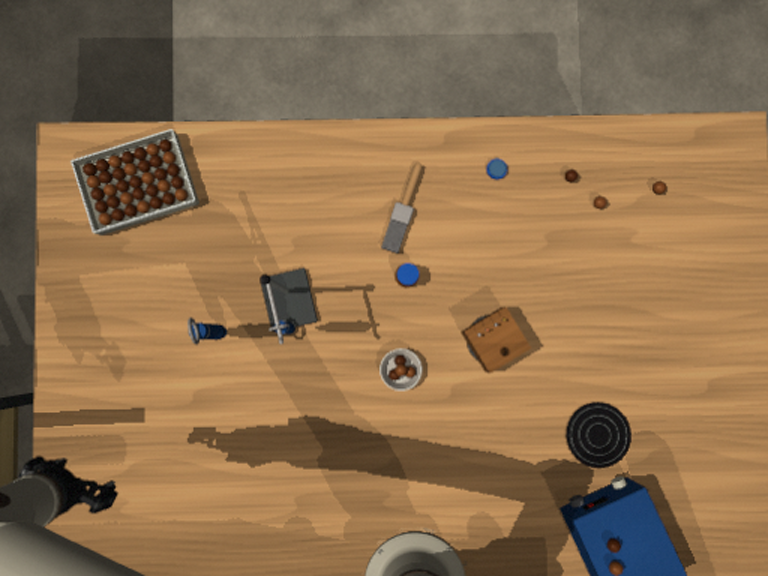

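The scene view shows two blue handpieces: one hanging on the hook at display (485,325), and a larger one standing loose at (549,383). The block is at (345,235), with its hole at (349,216). In the top view the post top is near (265,280), the hook tip near (283,338), and the block hole at (505,352). The hanging one fits the description. I'll check it in a close crop.

```bash
python3 - <<'E'
import pickle,numpy as np,cv2
import sys
from h import *
a=pickle.load(open('scene.pkl','rb'));b=pickle.load(open('top.pkl','rb'))
def cr(f,u0,v0,w,h,s): return cv2.resize(np.ascontiguousarray(f['pixels'][v0:v0+h,u0:u0+w,::-1]),(w*s,h*s),interpolation=cv2.INTER_CUBIC)
A=cr(a,275,180,110,110,5);top=np.hstack([A[:, :400] if 0 else cr(a,275,180,100,100,4),cr(b,115,170,100,100,4)])
cv2.imwrite('pics/c1.png',np.vstack([top,np.hstack([cr(a,205,130,50,50,4),cr(b,300,195,65,50,4),np.zeros((200,340,3),np.uint8)])]))
# blue masks
for n,f in(('scene',a),('top',b)):
    hsv=cv2.cvtColor(f['pixels'],cv2.COLOR_RGB2HSV); m=cv2.inRange(hsv,(105,120,30),(125,255,255))
    k,l,st,c=cv2.connectedComponentsWithStats(m)
    for i in range(1,k):
        if st[i,4]>15:
            v,u=np.where((l==i)&(f['depth']>0)); P=dep(f,np.c_[u,v]); print(n,st[i],c[i].round(1),np.median(P,0).round(3),P.min(0).round(3),P.max(0).round(3))
print('post top',onz(b,[[265/1.5,280/1.5]],.298),'tip',onz(b,[[283/1.5,338/1.5]],.278))
print('post top sc',onz(a,[[466/1.5,324/1.5]],.298),'tip',onz(a,[[495/1.5,284/1.5]],.278))
print('hole',onz(b,[[505/1.5,352/1.5]],.072),onz(a,[[349/1.5,216/1.5]],.072))
E
```

```text
scene [ 238   32   57   59 2120] [266.7  59.5] [ 0.123 -0.393  0.103] [-0.029 -0.526  0.008] [ 0.219 -0.306  0.116]
scene [322 204   7   6  30] [325.1 206.7] [0.547 0.251 0.242] [0.539 0.244 0.231] [0.554 0.256 0.246]
scene [228 207  15  14 169] [235.2 213.5] [0.653 0.006 0.05 ] [ 0.609 -0.019  0.001] [0.675 0.026 0.06 ]
scene [318 211  10  20 130] [321.9 220.2] [0.55  0.251 0.176] [0.539 0.24  0.123] [0.555 0.257 0.22 ]
scene [131 219  14  13  52] [138.8 226.5] [ 0.884 -0.186  0.011] [ 0.861 -0.215 -0.001] [ 0.901 -0.177  0.018]
scene [364 237  13  13  95] [370.2 244.1] [0.546 0.401 0.228] [0.523 0.382 0.21 ] [0.556 0.412 0.235]
scene [356 249  18  26 241] [363.5 262. ] [0.551 0.402 0.14 ] [0.537 0.386 0.067] [0.557 0.412 0.199]
top [325 107  13  12  49] [330.2 113.9] [ 0.869 -0.191  0.011] [ 0.858 -0.219 -0.005] [ 0.894 -0.178  0.018]
top [265 176  14  14 161] [271.5 182.5] [0.646 0.005 0.05 ] [ 0.627 -0.019  0.022] [0.668 0.024 0.058]
top [188 215   8   7  31] [191.9 218.9] [0.535 0.236 0.191] [0.53  0.233 0.137] [0.547 0.241 0.245]
top [131 216   8  10  55] [134.7 220.1] [0.535 0.387 0.229] [0.522 0.38  0.214] [0.547 0.397 0.234]
top [138 217  13   9  76] [143.7 221.2] [0.533 0.382 0.142] [0.522 0.38  0.058] [0.545 0.387 0.197]
top [ 374  319   84   65 3223] [415.6 355.8] [ 0.121 -0.41   0.105] [ 0.021 -0.523  0.01 ] [ 0.212 -0.308  0.126]
post top [[0.61791789 0.26185304 0.298     ]] tip [[0.51805673 0.23480779 0.278     ]]
post top sc [[0.62484366 0.26416608 0.298     ]] tip [[0.51907902 0.23797109 0.278     ]]
hole [[ 0.48024253 -0.1920106   0.072     ]] [[ 0.48093403 -0.1903187   0.072     ]]
```

View pics/c1.png

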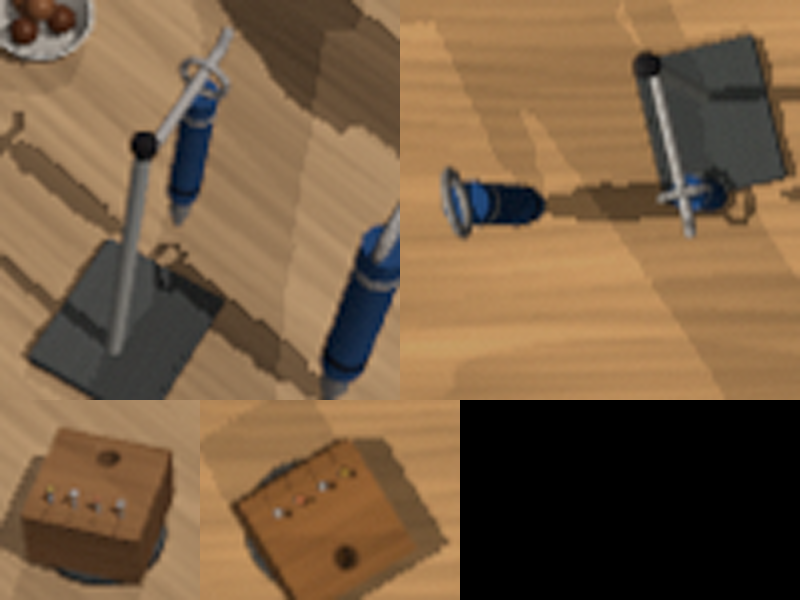

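The hanging handpiece is the right one: its barrel spans z≈0.12–0.246, as expected, and the two views agree on it. The larger one's barrel spans about 0.06–0.235, at (0.545,0.395), so it becomes an obstacle. The hole shows clearly in both views, and both put it at about (0.4805,-0.191). Next I'll check reachability, guessing standard xArm7 kinematics.

```bash
cat > kin.py <<'E'
from h import *
from scipy.optimize import least_squares
DH=[(.267,0,0),(0,-90,0),(.293,90,0),(0,90,.0525),(.3425,90,.0775),(0,90,0),(.097,-90,.076)]
LO=np.array([-2.88,-.31,-1.54,.2,-1.41,.19,-2.57]);HI=np.array([2.88,2.03,1.56,2.42,4.55,2.02,2.57])
def fk(q,tool=.172):
    M=np.eye(4)
    for t,(d,al,a) in zip(q,DH):
        c,s=np.cos(t),np.sin(t);ca,sa=np.cos(np.radians(al)),np.sin(np.radians(al))
        M=M@np.array([[c,-s,0,a],[s*ca,c*ca,-sa,-d*sa],[s*sa,c*sa,ca,d*ca],[0,0,0,1]])
    M=M.copy();M[:3,3]+=M[:3,2]*tool;return M
def tool(az,tilt,flip=1):
    z=np.array([np.cos(az)*np.sin(tilt),np.sin(az)*np.sin(tilt),-np.cos(tilt)]);y=flip*np.array([-np.sin(az),np.cos(az),0]);return np.c_[np.cross(y,z),y,z]
def ik(P,Rm,q0,tl=.172):
    def e(q):
        M=fk(q,tl);return np.r_[(M[:3,3]-P)*10,R.from_matrix(M[:3,:3].T@Rm).as_rotvec()*3,(q-q0)*1e-3]
    r=least_squares(e,np.clip(q0,LO+1e-3,HI-1e-3),bounds=(LO,HI));return r.x,np.linalg.norm(r.fun[:6])
E
python3 - <<'E'
from kin import *
s=robot.get_state();M=fk(s['joint_pos']);print(M.round(3),T(s).round(3))
off=np.dot(T(s)[:3,3]-M[:3,3],M[:3,2])+.172;print(off)
q0=s['joint_pos'];d=np.deg2rad
for fl in(1,-1):
  for az in range(-120,150,15):
    Rm=tool(d(az),d(45),fl);out=[]
    z=Rm[:,2]
    for G in([.539,.242,.158],[.48,.242,.22],[.48,-.191,.22],[.48,-.191,.114]):
        best=min((ik(np.array(G)+.019*z,Rm,g,off) for g in(q0,np.array([0,.3,0,1.3,0,1.,0]),np.array([0.3,.3,.5,1.3,1,1.,1]))),key=lambda t:t[1]);out.append(best[1])
    print(fl,az,np.round(out,3))
E
```

```text
[[ 0.437 -0.899 -0.014  0.217]
 [-0.898 -0.438  0.037 -0.54 ]
 [-0.04  -0.004 -0.999  0.141]
 [ 0.     0.     0.     1.   ]] [[-0.896  0.445 -0.001  0.289]
 [ 0.445  0.896 -0.002  0.582]
 [ 0.    -0.002 -1.     0.23 ]
 [ 0.     0.     0.     1.   ]]
0.12338663315088286
1 -120 [0.128 0.    0.    0.   ]
1 -105 [0. 0. 0. 0.]
1 -90 [0. 0. 0. 0.]
1 -75 [0. 0. 0. 0.]
1 -60 [0.    0.    0.    0.049]
1 -45 [0. 0. 0. 0.]
1 -30 [0. 0. 0. 0.]
1 -15 [0. 0. 0. 0.]
1 0 [0.018 0.    0.    0.   ]
1 15 [0. 0. 0. 0.]
1 30 [0. 0. 0. 0.]
1 45 [0. 0. 0. 0.]
1 60 [0. 0. 0. 0.]
1 75 [0. 0. 0. 0.]
1 90 [0. 0. 0. 0.]
1 105 [0. 0. 0. 0.]
1 120 [0. 0. 0. 0.]
1 135 [0. 0. 0. 0.]
-1 -120 [0.128 0.    0.    0.   ]
-1 -105 [0. 0. 0. 0.]
-1 -90 [0. 0. 0. 0.]
-1 -75 [0. 0. 0. 0.]
-1 -60 [0.    0.    0.    0.049]
-1 -45 [0.    0.    0.    0.418]
-1 -30 [0.    0.    0.172 0.   ]
-1 -15 [0. 0. 0. 0.]
-1 0 [0.08 0.   0.   0.  ]
-1 15 [0.    0.118 0.    0.   ]
-1 30 [0. 0. 0. 0.]
-1 45 [0. 0. 0. 0.]
-1 60 [0. 0. 0. 0.]
-1 75 [0. 0. 0. 0.]
-1 90 [0. 0. 0. 0.]
-1 105 [0. 0. 0. 0.]
-1 120 [0. 0. 0. 0.]
-1 135 [0. 0. 0. 0.]
```

The kinematics guess is off, but the ranges look generous. I'll take the grasp diagonally, between the open side and beside the hook, at azimuth about -26° so that no yaw is needed. First I tilt and move towards a pre-grasp.

Emit:
servo_tool --increments '[[1, [-0.026, -0.024, -0.002], [0, -7, 0]], [1, [-0.052, -0.048, -0.004], [0, -14, 0]], [1, [-0.078, -0.072, -0.006], [0, -21, 0]], [1, [-0.104, -0.096, -0.008], [0, -28, 0]], [1, [-0.13, -0.12, -0.01], [0, -35, 0]]]'

```text
time: 0.52
position: [0.3523, 0.4158, 0.2417]
ee_rot: [0.295, 0.217, 0.928, -0.069]
force: [-0.3, -0.5, -0.9]
opening: 0.0849
```

```bash
cat > go.py <<'E'
from h import *
def tool(az,tilt,flip=1):
    z=np.array([np.cos(az)*np.sin(tilt),np.sin(az)*np.sin(tilt),-np.cos(tilt)]);y=flip*np.array([-np.sin(az),np.cos(az),0]);return np.c_[np.cross(y,z),y,z]
def to(P,az,grasp=True,tilt=45):
    s=robot.get_state();M=T(s);Rm=tool(np.radians(az),np.radians(tilt));P=np.array(P,float)
    if grasp:P=P+.019*Rm[:,2]
    print('shift',(M[:3,:3].T@(P-M[:3,3])).round(4),'turn',np.degrees(R.from_matrix(M[:3,:3].T@Rm).as_rotvec()).round(1),'dist',np.linalg.norm(P-M[:3,3]).round(3))
def st():
    s=robot.get_state();M=T(s);print('t',round(s['time'],2),'tcp',np.round(s['position'],4),'grasp',(M[:3,3]-.019*M[:3,2]).round(4),'z',M[:3,2].round(3),'F',np.round(s['force'],2),'op',np.round(s['opening'],4),'q',np.round(s['joint_pos'],2))
E
python3 - <<'E'
from go import *
st()
z=tool(np.radians(-26.4),np.radians(45))[:,2]
to(np.array([.539,.242,.157])-.1*z,-26.4)
E
```

```text
t 0.52 tcp [0.3523 0.4158 0.2417] grasp [0.3424 0.4207 0.2572] z [ 0.518 -0.255 -0.816] F [-0.26 -0.49 -0.89] op 0.0849 q [-1.08  0.34 -0.27  1.9   0.75  1.19 -0.62]
shift [-0.137  -0.0729  0.1305] turn [ 0.1 -9.7  0. ] dist 0.203
```

Emit:
servo_tool --increments '[[1, [-0.027, -0.026, 0.02], [0, -2, 0]], [1, [-0.055, -0.045, 0.045], [0, -4, 0]], [1, [-0.082, -0.06, 0.075], [0, -6, 0]], [1, [-0.11, -0.07, 0.105], [0, -8, 0]], [1, [-0.137, -0.073, 0.13], [0, -9.7, 0]]]'

```text
time: 0.93
position: [0.4872, 0.2653, 0.2137]
ee_rot: [0.373, 0.21, 0.9, -0.087]
force: [0.7, 0.7, 0.7]
opening: 0.0855
```

Emit:
servo_tool --increments '[[1, [0, 0, 0], [0, 0, 0]]]'

```text
time: 1.02
position: [0.4908, 0.2576, 0.2128]
ee_rot: [0.374, 0.213, 0.898, -0.092]
force: [0.2, -1.2, 0.2]
opening: 0.0855
```

```bash
python3 - <<'E'
from go import *
import pickle
st()
f=grab('wrist');pickle.dump(f,open('w1.pkl','wb'));save(f,'w1.png',scale=1.2)
E
```

```text
t 1.02 tcp [0.4908 0.2576 0.2128] grasp [0.4788 0.2637 0.2261] z [ 0.632 -0.324 -0.704] F [ 0.24 -1.2   0.17] op 0.0855 q [-0.93  0.32 -0.1   2.13  1.07  0.98 -0.68]
```

View pics/w1.png

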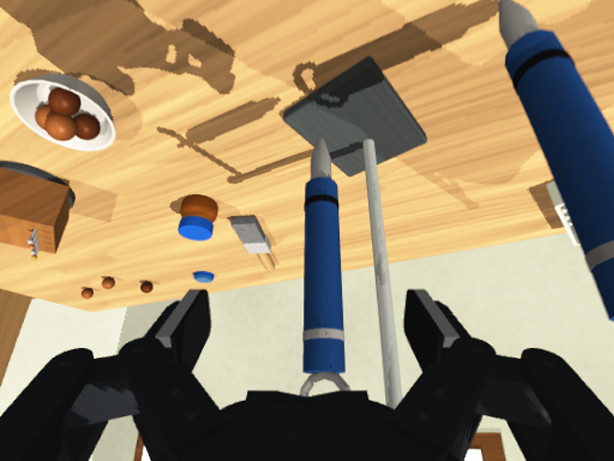

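The wrist view, which is inverted, shows the chosen handpiece at (322,270), nose up at (320,150), between the open fingers at about (195,330) and (420,330). The hook post is just right of it at (372,200), and the larger handpiece is far right at (565,130). Next I'll measure the axis.

```bash
python3 - <<'E'
from go import *
import pickle
f=pickle.load(open('w1.pkl','rb'));print(np.array(f['tool_from_camera']).round(3).tolist())
hsv=cv2.cvtColor(f['pixels'],cv2.COLOR_RGB2HSV); m=cv2.inRange(hsv,(105,120,30),(125,255,255))
fx=f['camera_matrix'][0][0]
for v in range(165,310,15):
    u=np.where(m[v,240:300])[0]+240
    if len(u)<8: continue
    a,b=u.min(),u.max()+1
    c=(a+b)/2; o,d=ray(f,[[c-.5,v]]); z=f['depth'][v,int(c)]
    P=o+d[0]*z; w=d[0]/np.linalg.norm(d[0]); h=w.copy();h[2]=0; P=P+.012*h/np.linalg.norm(h)
    print(v,a,b,'width mm',round((b-a)*(z+.008)/fx*1000,1),P.round(4))
E
```

```text
[[0.001, -0.956, -0.293, 0.074], [1.0, 0.001, -0.0, 0.0], [0.0, -0.293, 0.956, -0.143], [0.0, 0.0, 0.0, 1.0]]
180 255 282 width mm 22.2 [0.5397 0.2441 0.1493]
195 255 283 width mm 22.6 [0.5413 0.2436 0.1618]
210 255 283 width mm 21.8 [0.5398 0.2441 0.1753]
225 255 284 width mm 22.1 [0.5402 0.2442 0.1872]
240 254 285 width mm 23.0 [0.5404 0.2439 0.1985]
255 254 285 width mm 22.5 [0.5406 0.2436 0.2093]
270 254 286 width mm 22.6 [0.5404 0.2439 0.2197]
285 254 286 width mm 21.9 [0.5383 0.2447 0.23  ]
300 254 287 width mm 22.1 [0.5394 0.2444 0.2392]
```

```bash
python3 - <<'E'
from go import *
st()
to([.540,.244,.157],-26.4)
E
```

```text
t 1.07 tcp [0.4887 0.26   0.2126] grasp [0.4767 0.2661 0.226 ] z [ 0.632 -0.321 -0.706] F [-0.75 -0.39 -0.54] op 0.0853 q [-0.93  0.32 -0.1   2.13  1.07  0.98 -0.68]
shift [0.0019 0.0092 0.0958] turn [-0.4  0.1  0. ] dist 0.096
```

Emit:
servo_tool --increments '[[1, [0.001, 0.009, 0.015], [0, 0, 0]], [1, [0.002, 0.009, 0.04], [0, 0, 0]], [1, [0.002, 0.009, 0.065], [0, 0, 0]], [1, [0.002, 0.009, 0.085], [0, 0, 0]], [1, [0.002, 0.009, 0.096], [0, 0, 0]]]'

```text
time: 1.48
position: [0.5522, 0.2373, 0.1418]
ee_rot: [0.372, 0.212, 0.899, -0.092]
force: [-1.1, -0.0, -0.2]
opening: 0.0854
```

Emit:
servo_tool --increments '[[1, [0, 0, 0], [0, 0, 0]]]'

```text
time: 1.57
position: [0.5523, 0.2362, 0.1404]
ee_rot: [0.372, 0.212, 0.899, -0.093]
force: [0.6, 0.2, 0.1]
opening: 0.0854
```

```bash
python3 - <<'E'
from go import *
st()
to([.540,.244,.157],-26.4)
E
```

```text
t 1.57 tcp [0.5523 0.2362 0.1404] grasp [0.5404 0.2423 0.1538] z [ 0.629 -0.324 -0.707] F [0.63 0.25 0.1 ] op 0.0854 q [-0.86  0.48 -0.02  2.11  1.24  0.83 -0.79]
shift [-0.0015  0.0015 -0.003 ] turn [-0.6  0.   0.1] dist 0.004
```

Emit:
servo_tool --increments '[[0, [-0.001, 0.0015, -0.002], [0, 0, 0]], [-0.4, [-0.001, 0.0015, -0.002], [0, 0, 0]], [-1, [-0.001, 0.0015, -0.002], [0, 0, 0]], [-1, [-0.001, 0.0015, -0.002], [0, 0, 0]], [-1, [-0.001, 0.0015, -0.002], [0, 0, 0]]]' --newtons 60

```text
time: 1.98
position: [0.5522, 0.2388, 0.1432]
ee_rot: [0.372, 0.212, 0.899, -0.092]
force: [-1.4, -1.3, 1.4]
opening: 0.0255
```

Emit:
servo_tool --increments '[[-1, [0, 0, 0], [0, 0, 0]], [-1, [0, 0, 0], [0, 0, 0]], [-1, [0, 0, 0], [0, 0, 0]], [-1, [0, 0, 0], [0, 0, 0]]]'

```text
time: 2.32
position: [0.5522, 0.2389, 0.1434]
ee_rot: [0.372, 0.212, 0.899, -0.092]
force: [0.2, -0.7, 0.5]
opening: 0.023
```

Emit:
servo_tool --increments '[[-1, [-0.002, 0, -0.002], [0, 0, 0]], [-1, [-0.004, 0, -0.004], [0, 0, 0]], [-1, [-0.0065, 0, -0.0065], [0, 0, 0]], [-1, [-0.0092, 0, -0.0092], [0, 0, 0]], [-1, [-0.0092, 0, -0.0092], [0, 0, 0]]]'

```text
time: 2.73
position: [0.5526, 0.2392, 0.1574]
ee_rot: [0.372, 0.212, 0.899, -0.091]
force: [0.2, -0.5, -0.7]
opening: 0.0226
```

```bash
python3 - <<'E'
from go import *
st()
s=robot.get_state();M=T(s)
for d in (.02,.04,.07,.11): print(d,(M[:3,:3].T@(np.array([-.968,-.251,0])*d)).round(4))
f=grab('top');g=grab('scene')
def cr(f,u0,v0,w,h,s): return cv2.resize(np.ascontiguousarray(f['pixels'][v0:v0+h,u0:u0+w,::-1]),(w*s,h*s),interpolation=cv2.INTER_CUBIC)
cv2.imwrite('pics/l1.png',np.hstack([cr(g,275,160,100,120,4),cr(f,130,170,100,120,4)]))
print(dep(f,[[185,222]]))
E
```

```text
t 2.73 tcp [0.5526 0.2392 0.1574] grasp [0.5406 0.2453 0.1708] z [ 0.63  -0.322 -0.706] F [ 0.15 -0.48 -0.7 ] op 0.0226 q [-0.86  0.45 -0.03  2.1   1.21  0.85 -0.74]
0.02 [ 0.0107 -0.0132 -0.0106]
0.04 [ 0.0214 -0.0264 -0.0212]
0.07 [ 0.0374 -0.0462 -0.0371]
0.11 [ 0.0587 -0.0725 -0.0582]
[[0.52693137 0.24455451 0.27578861]]
```

View pics/l1.png

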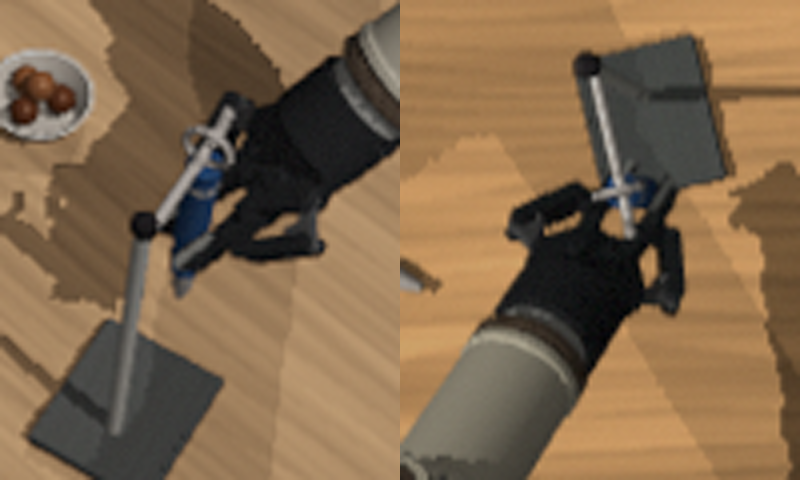

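The scene crop shows the ring at (208,148) with the bar through its middle, so it is lifted clear, and the fingers are on the barrel. I now draw off along the stand's -x.

Emit:
servo_tool --increments '[[-1, [0.0035, -0.0045, -0.0035], [0, 0, 0]], [-1, [0.0085, -0.0105, -0.0085], [0, 0, 0]], [-1, [0.0135, -0.0165, -0.0135], [0, 0, 0]], [-1, [0.0185, -0.0225, -0.0185], [0, 0, 0]], [-1, [0.0214, -0.0264, -0.0212], [0, 0, 0]]]'

```text
time: 3.25
position: [0.5118, 0.2288, 0.1564]
ee_rot: [0.372, 0.211, 0.899, -0.092]
force: [-0.6, 0.1, -1.6]
opening: 0.0226
```

```bash
python3 - <<'E'
from go import *
st()
E
```

```text
t 3.25 tcp [0.5118 0.2288 0.1564] grasp [0.4998 0.2349 0.1698] z [ 0.63  -0.322 -0.707] F [-0.59  0.08 -1.63] op 0.0226 q [-0.89  0.41 -0.05  2.18  1.21  0.87 -0.81]
```

Emit:
servo_tool --increments '[[-1, [0.006, -0.008, -0.006], [0, 0, 0]], [-1, [0.013, -0.0165, -0.013], [0, 0, 0]], [-1, [0.0205, -0.0255, -0.0205], [0, 0, 0]], [-1, [0.027, -0.033, -0.027], [0, 0, 0]], [-1, [0.03, -0.037, -0.03], [0, 0, 0]]]'

```text
time: 3.67
position: [0.4554, 0.2145, 0.1565]
ee_rot: [0.371, 0.211, 0.9, -0.092]
force: [0.4, 0.5, -1.8]
opening: 0.0228
```

```bash
python3 - <<'E'
from go import *
import pickle
st()
f=grab('wrist');pickle.dump(f,open('w2.pkl','wb'))
hsv=cv2.cvtColor(f['pixels'],cv2.COLOR_RGB2HSV); m=cv2.inRange(hsv,(105,120,30),(125,255,255))
k,l,stt,c=cv2.connectedComponentsWithStats(m)
print([(stt[i].tolist(),c[i].round()) for i in range(1,k) if stt[i,4]>60])
# block & foot geometry from stored top view
b=pickle.load(open('top.pkl','rb'));a=pickle.load(open('scene.pkl','rb'))
for n,F,roi in(('top',b,(300,195,370,255)),('scene',a,(205,130,255,185))):
    u0,v0,u1,v1=roi;uu,vv=np.meshgrid(np.arange(u0,u1),np.arange(v0,v1));P=dep(F,np.c_[uu.ravel(),vv.ravel()])
    px=F['pixels'][v0:v1,u0:u1].reshape(-1,3).astype(int)
    q=(abs(P[:,2]-.072)<.004);r=cv2.minAreaRect((P[q,:2]*1000).astype(np.float32));print(n,'block top',r)
    dark=q&(px.sum(1)<130);print('hole px',dark.sum(),onz(F,np.c_[uu.ravel(),vv.ravel()][dark],.072).mean(0) if dark.any() else '')
    g=cv2.cvtColor(F['pixels'],cv2.COLOR_RGB2GRAY);c=(336,235) if n=='top' else (232,144);print(g[c[1]-5:c[1]+6,c[0]-7:c[0]+8])
E
```

```text
t 3.67 tcp [0.4554 0.2145 0.1565] grasp [0.4434 0.2206 0.1699] z [ 0.63  -0.322 -0.707] F [ 0.36  0.54 -1.82] op 0.0228 q [-0.95  0.35 -0.09  2.28  1.19  0.9  -0.89]
[([236, 182, 42, 31, 997], array([257., 196.])), ([178, 217, 29, 18, 443], array([192., 225.])), ([231, 216, 50, 115, 5236], array([256., 274.])), ([180, 250, 16, 6, 69], array([187., 252.]))]
top block top ((506.83392333984375, -176.13217163085938), (102.44960021972656, 101.85327911376953), 29.86862564086914)
hole px 0 
[[ 93  91  94  96  93  95  90  91  94  93  92  95  94  92  91]
 [ 93  94  95  98  94  84  70  63  72  84  92  92  91  91  87]
 [ 96  97  96  95  85  64  44  32  47  61  83  92  91  90  90]
 [ 97  96  96  96  76  50  42  35  39  48  72  89  89  91  90]
 [ 97  97  98  98  75  49  44  32  31  45  68  86  92  93  98]
 [100  99 100  98  80  52  41  31  31  45  69  90  95  98  98]
 [101 101  98  98  90  70  44  30  43  58  81  95  99  98  97]
 [100  99  97  96  97  87  70  64  73  85  96  97  98  95  94]
 [ 99  98  96  95  95  94  92  93  95 101  98  96  96  93  92]
 [ 97  94  95  95  94  95  97 100  99  98  9
[... 245 characters left out ...]
     ]
[[ 96  96  96  96  95 102 104 116 120 126 132 130 133 135 141]
 [ 96  99  99 101 100  99  99  97  97  95 100 103 115 118 125]
 [ 92  93  95  96 106 103 101 101 100 100  99 100  97  96  95]
 [ 92  92  92  95  99  93  87  83  84  95 100 101 101 101  99]
 [ 96  94  94  93  84  66  60  55  51  67  93  98  97  98  99]
 [ 99  98  96  95  73  61  64  58  42  46  87  98  98  97  97]
 [102  98  98  95  77  67  62  55  50  70  96 101 100 100  99]
 [103 102 100  98  92  82  75  70  79  96 102 103 102 103 102]
 [104 104 104 102  99 100  95  97  99 100 101 100 100 103 101]
 [103 104 104 102 102  99  98  98  98  99 102 100 101 100 103]
 [107 105 105 103 104 101  98  94  94  97  98  98 100 101 101]]
```

```bash
python3 - <<'E'
from go import *
import pickle
b=pickle.load(open('top.pkl','rb'));a=pickle.load(open('scene.pkl','rb'))
print(onz(b,[[336.05,234]],.072),onz(a,[[231.7,144]],.072),'dish',onz(b,[[268,245]],.04))
f=pickle.load(open('w2.pkl','rb'))
hsv=cv2.cvtColor(f['pixels'],cv2.COLOR_RGB2HSV); m=cv2.inRange(hsv,(105,120,30),(125,255,255))
for v in range(186,330,14):
    u=np.where(m[v,225:295])[0]+225
    if len(u)<15: continue
    c=(u.min()+u.max()+1)/2; o,d=ray(f,[[c-.5,v]]); z=f['depth'][v,int(c)]
    h=d[0].copy();h[2]=0; P=o+d[0]*z+.012*h/np.linalg.norm(h); print(v,u.min(),u.max(),P.round(4))
st()
r,p=.505,np.radians(np.array([10,-7,-21.7]))
to([.5*np.cos(p[0]),.5*np.sin(p[0]),.235],-44)
E
```

```text
[[ 0.48232285 -0.19017823  0.072     ]] [[ 0.48321496 -0.1926038   0.072     ]] dish [[0.45132259 0.01864622 0.04      ]]
186 241 273 [0.4442 0.2207 0.1332]
200 237 277 [0.4437 0.221  0.1418]
228 235 277 [0.4445 0.2202 0.1566]
242 234 278 [0.4443 0.2203 0.1638]
256 233 278 [0.4434 0.2206 0.1709]
270 232 278 [0.4436 0.2203 0.1773]
284 232 279 [0.4441 0.2204 0.1834]
298 232 279 [0.4442 0.2204 0.1893]
312 231 280 [0.4439 0.2206 0.1951]
326 233 279 [0.4443 0.2208 0.2006]
t 3.72 tcp [0.4551 0.2144 0.1564] grasp [0.4432 0.2206 0.1699] z [ 0.63  -0.322 -0.707] F [-1.97 -1.32 -2.1 ] op 0.0227 q [-0.95  0.35 -0.09  2.29  1.19  0.9  -0.89]
shift [-0.1184 -0.1021  0.0275] turn [12.   0.1 12.7] dist 0.159
```

The handpiece hangs vertical in the hand, with its axis within 1 mm of the grasp point. The hole is at (0.4825,-0.190), from three agreeing estimates. I raise it and carry it around.

Emit:
servo_tool --increments '[[-1, [-0.023, -0.005, -0.018], [1, 0, 1]], [-1, [-0.05, -0.022, -0.025], [3, 0, 3]], [-1, [-0.075, -0.047, -0.01], [6, 0, 6.3]], [-1, [-0.097, -0.075, 0.01], [9, 0, 9.5]], [-1, [-0.118, -0.102, 0.0275], [12, 0, 12.7]]]'

```text
time: 4.13
position: [0.5028, 0.0768, 0.2225]
ee_rot: [0.356, 0.348, 0.856, -0.143]
force: [0.1, -1.1, -0.7]
opening: 0.0223
```

```bash
python3 - <<'E'
from go import *
st(); p=np.radians(-6)
to([.5*np.cos(p),.5*np.sin(p),.235],-60)
E
```

```text
t 4.13 tcp [0.5028 0.0768 0.2225] grasp [0.4931 0.0861 0.2359] z [ 0.509 -0.492 -0.706] F [ 0.06 -1.07 -0.75] op 0.0223 q [-0.77  0.22  0.04  2.24  1.04  0.95 -0.69]
shift [-0.0693 -0.1001  0.0704] turn [11.3  0.1 11.1] dist 0.141
```

Emit:
servo_tool --increments '[[-1, [-0.01, -0.017, 0.01], [2, 0, 2]], [-1, [-0.024, -0.038, 0.024], [4.5, 0, 4.5]], [-1, [-0.04, -0.06, 0.04], [7, 0, 7]], [-1, [-0.055, -0.08, 0.056], [9, 0, 9]], [-1, [-0.069, -0.1, 0.07], [11, 0, 11]]]'

```text
time: 4.55
position: [0.5036, -0.0649, 0.2217]
ee_rot: [0.333, 0.461, 0.8, -0.19]
force: [0.8, 0.0, -0.8]
opening: 0.0226
```

```bash
python3 - <<'E'
from go import *
st()
to([.4825,-.190,.195],-72)
E
```

```text
t 4.55 tcp [ 0.5036 -0.0649  0.2217] grasp [ 0.4968 -0.0533  0.2351] z [ 0.357 -0.611 -0.707] F [ 0.81  0.01 -0.75] op 0.0226 q [-0.61  0.22  0.17  2.25  1.02  0.92 -0.67]
shift [-0.05   -0.084   0.1065] turn [8.7 0.  8.5] dist 0.145
```

Emit:
servo_tool --increments '[[-1, [-0.012, -0.02, 0.02], [2, 0, 2]], [-1, [-0.024, -0.042, 0.045], [4, 0, 4]], [-1, [-0.036, -0.062, 0.072], [6, 0, 6]], [-1, [-0.045, -0.077, 0.094], [7.5, 0, 7.5]], [-1, [-0.05, -0.084, 0.1065], [8.5, 0, 8.5]]]'

```text
time: 4.97
position: [0.4846, -0.2062, 0.181]
ee_rot: [0.31, 0.545, 0.746, -0.225]
force: [-0.4, 0.3, -2.0]
opening: 0.0225
```

Emit:
servo_tool --increments '[[-1, [0, 0, 0], [0, 0, 0]]]'

```text
time: 5.05
position: [0.4838, -0.2088, 0.1805]
ee_rot: [0.309, 0.546, 0.745, -0.227]
force: [-0.2, 0.1, -0.2]
opening: 0.0224
```

```bash
python3 - <<'E'
from go import *
import pickle
st()
to([.4825,-.190,.195],-72)
f=grab('wrist');pickle.dump(f,open('w3.pkl','wb'));save(f,'w3.png',scale=1.3)
hsv=cv2.cvtColor(f['pixels'],cv2.COLOR_RGB2HSV); m=cv2.inRange(hsv,(105,120,30),(125,255,255))
for v in range(186,330,20):
    u=np.where(m[v,225:295])[0]+225
    if len(u)<15: continue
    c=(u.min()+u.max()+1)/2; o,d=ray(f,[[c-.5,v]]); z=f['depth'][v,int(c)]
    h=d[0].copy();h[2]=0; P=o+d[0]*z+.012*h/np.linalg.norm(h); print(v,u.min(),u.max(),P.round(4))
print('hole expected px',proj(f,[.4825,-.19,.072]))
E
```

```text
t 5.05 tcp [ 0.4838 -0.2088  0.1805] grasp [ 0.4797 -0.196   0.1939] z [ 0.213 -0.676 -0.706] F [-0.21  0.14 -0.23] op 0.0224 q [-0.43  0.32  0.32  2.27  1.11  0.77 -0.74]
shift [ 0.0027  0.0046 -0.0042] turn [-0.4  0.1 -0.4] dist 0.007
186 241 273 [ 0.4808 -0.1961  0.1573]
206 237 277 [ 0.481  -0.1966  0.1688]
226 235 277 [ 0.4803 -0.1963  0.1798]
246 234 278 [ 0.4803 -0.1963  0.1899]
266 233 278 [ 0.4803 -0.197   0.1992]
286 232 279 [ 0.4801 -0.1966  0.2082]
306 232 280 [ 0.48   -0.1954  0.2168]
326 232 279 [ 0.4799 -0.1957  0.2246]
hole expected px [[261.72653097  83.72987604]]
```

View pics/w3.png

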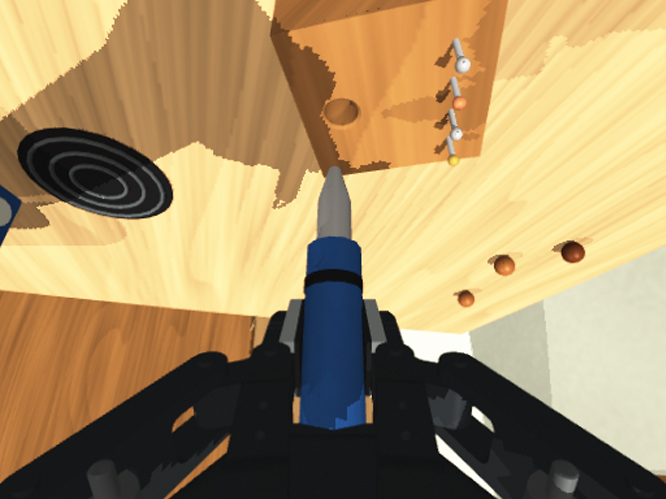

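The wrist view shows the hole at display (341,111), i.e. pixel (262,85); I predicted (262,84). The nose is at (335,170). The view agrees with the estimate, so I'll correct to put the axis over the hole.

```bash
python3 - <<'E'
from go import *
import pickle
f=pickle.load(open('w3.pkl','rb'));g=cv2.cvtColor(f['pixels'],cv2.COLOR_RGB2HSV)
print('hole from wrist',onz(f,[[262.0,85]],.072))
st(); s=robot.get_state();M=T(s)
ax=M[:3,3]-.019*M[:3,2]+np.array([.0006,-.0003,0])
d=np.array([.4825,-.190,0])-ax; d[2]=0
print(d.round(4))
for dz in(0,-.025,-.04): print(dz,(M[:3,:3].T@(d+[0,0,dz])).round(4))
E
```

```text
hole from wrist [[ 0.48303614 -0.19099395  0.072     ]]
t 5.1 tcp [ 0.4838 -0.2077  0.1806] grasp [ 0.4798 -0.1949  0.194 ] z [ 0.214 -0.675 -0.706] F [-0.78 -0.84 -1.15] op 0.023 q [-0.43  0.31  0.32  2.27  1.11  0.77 -0.74]
[0.0021 0.0052 0.    ]
0 [ 0.003   0.0036 -0.003 ]
-0.025 [0.0207 0.0036 0.0146]
-0.04 [0.0314 0.0036 0.0252]
```

Emit:
servo_tool --increments '[[-1, [0.003, 0.0036, -0.003], [0, 0, 0]], [-1, [0.003, 0.0036, -0.003], [0, 0, 0]], [-1, [0.009, 0.0036, 0.003], [0, 0, 0]], [-1, [0.015, 0.0036, 0.009], [0, 0, 0]], [-1, [0.0207, 0.0036, 0.0146], [0, 0, 0]]]'

```text
time: 5.52
position: [0.4874, -0.2002, 0.1557]
ee_rot: [0.31, 0.545, 0.746, -0.225]
force: [0.1, 0.2, -0.9]
opening: 0.0229
```

Emit:
servo_tool --increments '[[-1, [0, 0, 0], [0, 0, 0]], [-1, [0, 0, 0], [0, 0, 0]]]'

```text
time: 5.68
position: [0.4883, -0.1982, 0.1557]
ee_rot: [0.31, 0.543, 0.747, -0.224]
force: [0.4, 0.0, -0.3]
opening: 0.0226
```

```bash
cat > dn.py <<'E'
from go import *
st(); s=robot.get_state();M=T(s)
ax=M[:3,3]-.019*M[:3,2]+np.array([.0006,-.0003,0])
d=np.array([.4827,-.1904,0])-ax; d[2]=0
print('axis',ax.round(4),'nose z',(ax[2]-.0853).round(4),d.round(4))
for dz in(0,-.01,-.02,-.03): print(dz,(M[:3,:3].T@(d+[0,0,dz])).round(4))
E
python3 dn.py; python3 - <<'E'
from go import *
f=grab('wrist');save(f,'w4.png',crop=(180,40,340,200),scale=4)
E
```

```text
t 5.68 tcp [ 0.4883 -0.1982  0.1557] grasp [ 0.4841 -0.1854  0.1691] z [ 0.22  -0.672 -0.707] F [ 0.4   0.02 -0.3 ] op 0.0226 q [-0.44  0.38  0.31  2.27  1.15  0.74 -0.82]
axis [ 0.4847 -0.1857  0.1691] nose z 0.0838 [-0.002  -0.0047  0.    ]
0 [-0.0027 -0.0034  0.0027]
-0.01 [ 0.0044 -0.0034  0.0098]
-0.02 [ 0.0114 -0.0034  0.0168]
-0.03 [ 0.0185 -0.0034  0.0239]
```

View pics/w4.png

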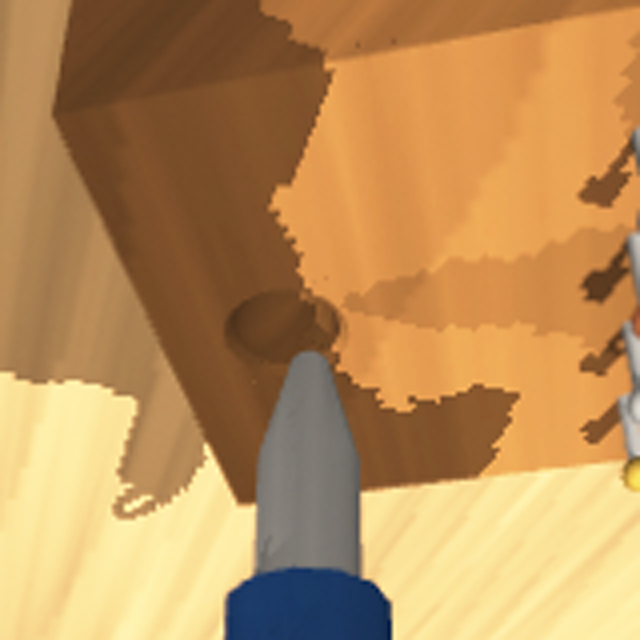

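The nose tip is at (313,352) and the hole centre at (284,328), so it sits a few mm to one side, as the pose reading says. I correct at this height and let the arm settle.

Emit:
servo_tool --increments '[[-1, [-0.0013, -0.0017, 0.0013], [0, 0, 0]], [-1, [-0.0027, -0.0034, 0.0027], [0, 0, 0]], [-1, [-0.0027, -0.0034, 0.0027], [0, 0, 0]], [-1, [-0.0027, -0.0034, 0.0027], [0, 0, 0]], [-1, [-0.0027, -0.0034, 0.0027], [0, 0, 0]]]'

```text
time: 6.15
position: [0.4862, -0.2035, 0.1562]
ee_rot: [0.31, 0.544, 0.747, -0.224]
force: [0.3, 0.7, -1.0]
opening: 0.0224
```

```bash
python3 dn.py; python3 - <<'E'
from go import *
P=[]
for i in range(3):
    f=grab('wrist'); P.append(T(robot.get_state())[:3,3])
print(np.round(P,4))
u0,v0,u1,v1=200,60,300,160
g=f['pixels'][v0:v1,u0:u1]; save(f,'w5.png',crop=(190,60,320,170),scale=5)
print(proj(f,[[.4827,-.1904,.072]]))
M=T(robot.get_state()); ax=M[:3,3]-.019*M[:3,2]+np.array([.0006,-.0003,0]); print('pred nose px',proj(f,[[ax[0],ax[1],ax[2]-.0853]]), ax)
E
```

```text
t 6.15 tcp [ 0.4862 -0.2035  0.1562] grasp [ 0.4821 -0.1907  0.1696] z [ 0.22  -0.672 -0.707] F [ 0.3   0.7  -0.96] op 0.0224 q [-0.44  0.37  0.32  2.28  1.16  0.73 -0.82]
axis [ 0.4827 -0.191   0.1696] nose z 0.0843 [0.     0.0006 0.    ]
0 [ 0.0004  0.0002 -0.0004]
-0.01 [0.0075 0.0002 0.0066]
-0.02 [0.0146 0.0002 0.0137]
-0.03 [0.0216 0.0002 0.0208]
[[ 0.4863 -0.2034  0.1561]
 [ 0.4863 -0.2034  0.156 ]
 [ 0.4863 -0.2034  0.156 ]]
[[255.8836087  114.98967471]]
pred nose px [[255.66084461 129.51040619]] [ 0.48268388 -0.1909252   0.16943722]
```

View pics/w5.png

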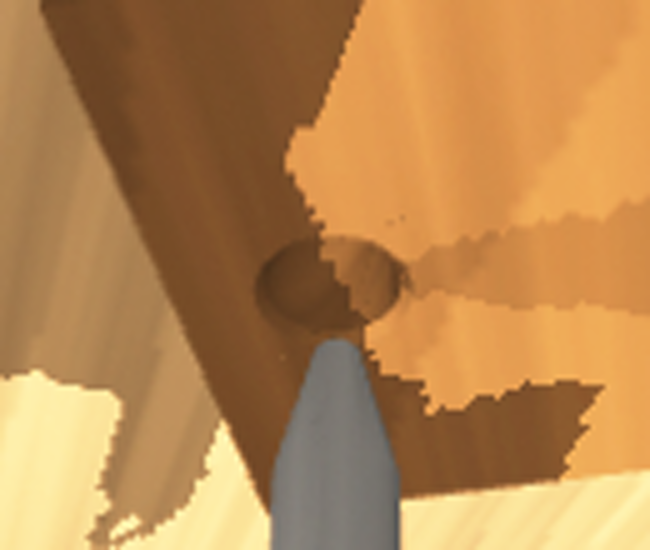

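The hole centre is at pixel (256,117) and the nose tip at (257,128). Both are within 2 px of prediction, so they are aligned to about 1–2 mm. I lower slowly.

Emit:
servo_tool --increments '[[-1, [0.0025, 0, 0.0025], [0, 0, 0]], [-1, [0.0055, 0, 0.005], [0, 0, 0]], [-1, [0.0085, 0, 0.0078], [0, 0, 0]], [-1, [0.0115, 0, 0.0105], [0, 0, 0]], [-1, [0.0143, 0, 0.0136], [0, 0, 0]]]'

```text
time: 6.72
position: [0.4861, -0.2028, 0.1356]
ee_rot: [0.31, 0.544, 0.747, -0.224]
force: [-0.4, -0.1, -0.6]
opening: 0.0224
```

```bash
python3 dn.py
```

```text
t 6.72 tcp [ 0.4861 -0.2028  0.1356] grasp [ 0.4819 -0.19    0.1491] z [ 0.22  -0.672 -0.707] F [-0.4  -0.07 -0.61] op 0.0224 q [-0.44  0.42  0.32  2.29  1.19  0.7  -0.88]
axis [ 0.4825 -0.1903  0.1491] nose z 0.0638 [ 0.0002 -0.0001  0.    ]
0 [-0.0001  0.0002  0.0001]
-0.01 [0.007  0.0001 0.0072]
-0.02 [0.014  0.0001 0.0142]
-0.03 [0.0211 0.0001 0.0213]
```

Nose is 8 mm inside the hole and force-free. Continuing straight down.

Emit:
servo_tool --increments '[[-1, [0.0015, 0, 0.0015], [0, 0, 0]], [-1, [0.0035, 0, 0.0035], [0, 0, 0]], [-1, [0.0055, 0, 0.0055], [0, 0, 0]], [-1, [0.0075, 0, 0.0075], [0, 0, 0]], [-1, [0.009, 0, 0.009], [0, 0, 0]]]'

```text
time: 7.13
position: [0.4861, -0.2032, 0.1229]
ee_rot: [0.31, 0.544, 0.747, -0.225]
force: [0.7, 0.0, 0.0]
opening: 0.0225
```

```bash
python3 dn.py
```

```text
t 7.13 tcp [ 0.4861 -0.2032  0.1229] grasp [ 0.482  -0.1904  0.1363] z [ 0.219 -0.673 -0.706] F [0.72 0.05 0.01] op 0.0225 q [-0.44  0.46  0.33  2.29  1.22  0.68 -0.93]
axis [ 0.4826 -0.1907  0.1363] nose z 0.051 [0.0001 0.0003 0.    ]
0 [ 0.0002  0.0002 -0.0002]
-0.01 [0.0073 0.0002 0.0069]
-0.02 [0.0143 0.0002 0.0139]
-0.03 [0.0214 0.0002 0.021 ]
```

Emit:
servo_tool --increments '[[-1, [0.0015, 0, 0.0015], [0, 0, 0]], [-1, [0.0035, 0, 0.0035], [0, 0, 0]], [-1, [0.0055, 0, 0.0055], [0, 0, 0]], [-1, [0.0075, 0, 0.0075], [0, 0, 0]], [-1, [0.009, 0, 0.009], [0, 0, 0]]]'

```text
time: 7.55
position: [0.4862, -0.2032, 0.1099]
ee_rot: [0.31, 0.544, 0.747, -0.225]
force: [0.3, -1.4, -1.0]
opening: 0.0226
```

```bash
python3 dn.py
```

```text
t 7.55 tcp [ 0.4862 -0.2032  0.1099] grasp [ 0.482  -0.1904  0.1233] z [ 0.219 -0.673 -0.706] F [ 0.27 -1.42 -0.99] op 0.0226 q [-0.44  0.49  0.33  2.29  1.25  0.66 -0.97]
axis [ 0.4826 -0.1907  0.1233] nose z 0.038 [0.0001 0.0003 0.    ]
0 [ 0.0002  0.0002 -0.0002]
-0.01 [0.0073 0.0001 0.0069]
-0.02 [0.0144 0.0001 0.0139]
-0.03 [0.0214 0.0001 0.021 ]
```

11 mm to go. I do 8 now, then creep.

Emit:
servo_tool --increments '[[-1, [0.001, 0, 0.001], [0, 0, 0]], [-1, [0.0022, 0, 0.0022], [0, 0, 0]], [-1, [0.0035, 0, 0.0035], [0, 0, 0]], [-1, [0.0047, 0, 0.0047], [0, 0, 0]], [-1, [0.0052, 0, 0.0052], [0, 0, 0]]]'

```text
time: 7.97
position: [0.4862, -0.2032, 0.1023]
ee_rot: [0.31, 0.544, 0.747, -0.225]
force: [0.4, -0.5, -0.5]
opening: 0.0227
```

Emit:
servo_tool --increments '[[-1, [0.0004, 0, 0.0004], [0, 0, 0]], [-1, [0.0008, 0, 0.0008], [0, 0, 0]], [-1, [0.0012, 0, 0.0012], [0, 0, 0]]]'

```text
time: 8.22
position: [0.4863, -0.2032, 0.1006]
ee_rot: [0.31, 0.544, 0.747, -0.225]
force: [1.5, -0.1, -0.6]
opening: 0.0225
```

```bash
python3 dn.py
```

```text
t 8.22 tcp [ 0.4863 -0.2032  0.1006] grasp [ 0.4821 -0.1904  0.114 ] z [ 0.22  -0.673 -0.706] F [ 1.47 -0.12 -0.59] op 0.0225 q [-0.45  0.51  0.33  2.29  1.27  0.65 -1.01]
axis [ 0.4827 -0.1907  0.114 ] nose z 0.0287 [0.     0.0003 0.    ]
0 [ 0.0002  0.0001 -0.0002]
-0.01 [0.0073 0.0001 0.0069]
-0.02 [0.0143 0.0001 0.0139]
-0.03 [0.0214 0.     0.021 ]
```

Emit:
servo_tool --increments '[[-1, [0.0003, 0, 0.0003], [0, 0, 0]], [-1, [0.0006, 0, 0.0006], [0, 0, 0]], [-1, [0.0009, 0, 0.0009], [0, 0, 0]]]'

```text
time: 8.47
position: [0.4862, -0.2032, 0.0993]
ee_rot: [0.31, 0.544, 0.747, -0.225]
force: [1.7, -1.2, -0.6]
opening: 0.0224
```

Emit:
servo_tool --increments '[[-1, [0.0003, 0, 0.0003], [0, 0, 0]], [-1, [0.0006, 0, 0.0006], [0, 0, 0]], [-1, [0.0009, 0, 0.0009], [0, 0, 0]]]'

```text
time: 8.72
position: [0.4865, -0.2036, 0.0988]
ee_rot: [0.311, 0.543, 0.746, -0.225]
force: [-1.0, 2.6, 9.6]
opening: 0.0224
```

Emit:
servo_tool --increments '[[-1, [0.0003, 0, 0.0003], [0, 0, 0]], [-1, [0.0006, 0, 0.0006], [0, 0, 0]], [-1, [0.0009, 0, 0.0009], [0, 0, 0]]]'

```text
time: 8.97
position: [0.4869, -0.2043, 0.0988]
ee_rot: [0.312, 0.543, 0.746, -0.226]
force: [-2.4, 2.3, 12.7]
opening: 0.0221
```

It makes contact at nose z ≈ 0.027, exactly the given home height, with a gentle 10–13 N. I check the seat before letting go.

```bash
python3 dn.py; python3 - <<'E'
from go import *
f=grab('wrist');g=grab('scene')
def cr(f,u0,v0,w,h,s): return cv2.resize(np.ascontiguousarray(f['pixels'][v0:v0+h,u0:u0+w,::-1]),(w*s,h*s),interpolation=cv2.INTER_CUBIC)
cv2.imwrite('pics/w6.png',np.hstack([cr(f,180,80,150,150,3),cr(g,180,80,112,150,3)]))
E
```

```text
t 8.97 tcp [ 0.4869 -0.2043  0.0988] grasp [ 0.4827 -0.1915  0.1121] z [ 0.22  -0.676 -0.703] F [-2.45  2.26 12.67] op 0.0221 q [-0.45  0.52  0.33  2.29  1.28  0.65 -1.02]
axis [ 0.4833 -0.1918  0.1121] nose z 0.0268 [-0.0006  0.0014  0.    ]
0 [ 0.0011 -0.0002 -0.0011]
-0.01 [ 0.0082 -0.0002  0.006 ]
-0.02 [ 0.0153 -0.0002  0.013 ]
-0.03 [ 0.0224 -0.0002  0.02  ]
```

View pics/w6.png

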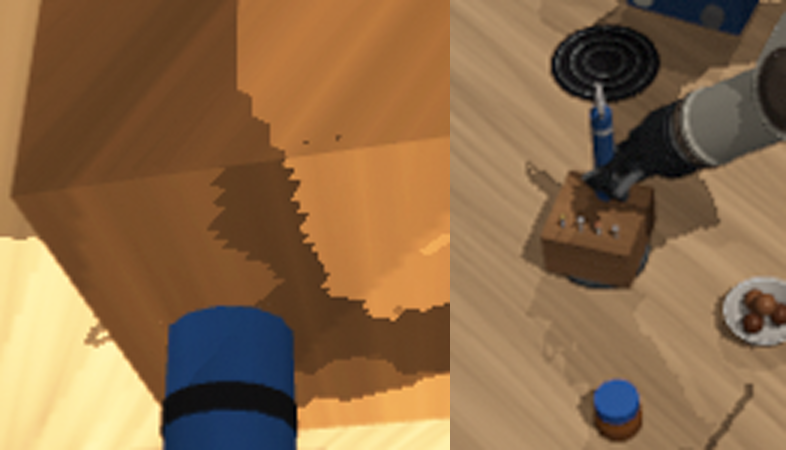

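The wrist crop shows the blue shoulder flush on the wood at (230,310), with no steel visible, and the scene crop shows it upright in the block. I release to half-open only, to keep the fingers away from the burs, then back out along the tool axis.

Emit:
servo_tool --increments '[[-1, [0, 0, 0], [0, 0, 0]], [-0.3, [0, 0, 0], [0, 0, 0]], [-0.1, [0, 0, 0], [0, 0, 0]], [0, [0, 0, 0], [0, 0, 0]], [0, [0, 0, 0], [0, 0, 0]]]'

```text
time: 9.48
position: [0.4869, -0.2043, 0.0986]
ee_rot: [0.312, 0.543, 0.746, -0.226]
force: [-0.3, -0.0, -0.1]
opening: 0.0425
```

```bash
python3 dn.py
```

```text
t 9.48 tcp [ 0.4869 -0.2043  0.0986] grasp [ 0.4827 -0.1914  0.112 ] z [ 0.22  -0.676 -0.703] F [-0.3  -0.02 -0.06] op 0.0425 q [-0.45  0.52  0.33  2.29  1.28  0.65 -1.02]
axis [ 0.4833 -0.1917  0.112 ] nose z 0.0267 [-0.0006  0.0013  0.    ]
0 [ 0.001  -0.0002 -0.001 ]
-0.01 [ 0.0081 -0.0002  0.006 ]
-0.02 [ 0.0152 -0.0002  0.013 ]
-0.03 [ 0.0223 -0.0003  0.0201]
```

Emit:
servo_tool --increments '[[0, [0, 0, -0.006], [0, 0, 0]], [0, [0, 0, -0.018], [0, 0, 0]], [0, [0, 0, -0.034], [0, 0, 0]], [0, [0, 0, -0.052], [0, 0, 0]], [0, [0, 0, -0.07], [0, 0, 0]]]'

```text
time: 9.9
position: [0.4708, -0.1563, 0.1484]
ee_rot: [0.312, 0.543, 0.746, -0.226]
force: [0.7, -0.2, 0.1]
opening: 0.0429
```

Emit:
servo_tool --increments '[[0, [0, 0, -0.015], [0, 0, 0]], [0, [0, 0, -0.03], [0, 0, 0]], [0, [0, 0, -0.05], [0, 0, 0]], [0, [0, 0, -0.06], [0, 0, 0]], [0, [0, 0, -0.06], [0, 0, 0]]]'

```text
time: 10.32
position: [0.4586, -0.1137, 0.1917]
ee_rot: [0.312, 0.543, 0.747, -0.224]
force: [0.5, -0.4, -0.4]
opening: 0.0429
```

```bash
python3 - <<'E'
from go import *
st()
f=grab('wrist');g=grab('scene');t=grab('top')
def cr(f,u0,v0,w,h,s): return cv2.resize(np.ascontiguousarray(f['pixels'][v0:v0+h,u0:u0+w,::-1]),(w*s,h*s),interpolation=cv2.INTER_CUBIC)
cv2.imwrite('pics/w7.png',np.hstack([cr(f,0,0,512,384,1),cr(g,170,70,96,128,3)]))
hsv=cv2.cvtColor(f['pixels'],cv2.COLOR_RGB2HSV); m=cv2.inRange(hsv,(105,120,30),(125,255,255))
for v in range(100,330,20):
    u=np.where(m[v,200:310])[0]+200
    if len(u)<8: continue
    c=(u.min()+u.max()+1)/2; o,d=ray(f,[[c-.5,v]]); z=f['depth'][v,int(c)]
    h=d[0].copy();h[2]=0; P=o+d[0]*z+.012*h/np.linalg.norm(h); print(v,u.min(),u.max(),P.round(4))
E
```

```text
t 10.32 tcp [ 0.4586 -0.1137  0.1917] grasp [ 0.4544 -0.1009  0.205 ] z [ 0.223 -0.674 -0.704] F [ 0.54 -0.41 -0.45] op 0.0429 q [-0.59  0.27  0.22  2.28  0.98  0.93 -0.81]
160 244 265 [ 0.4835 -0.1915  0.0873]
180 244 266 [ 0.4841 -0.1918  0.1093]
200 244 266 [ 0.4838 -0.1911  0.1304]
220 243 267 [ 0.4838 -0.1915  0.1494]
240 243 268 [ 0.4843 -0.1916  0.1672]
260 246 264 [ 0.4837 -0.1915  0.184 ]
280 242 269 [ 0.4845 -0.1927  0.1995]
```

View pics/w7.png

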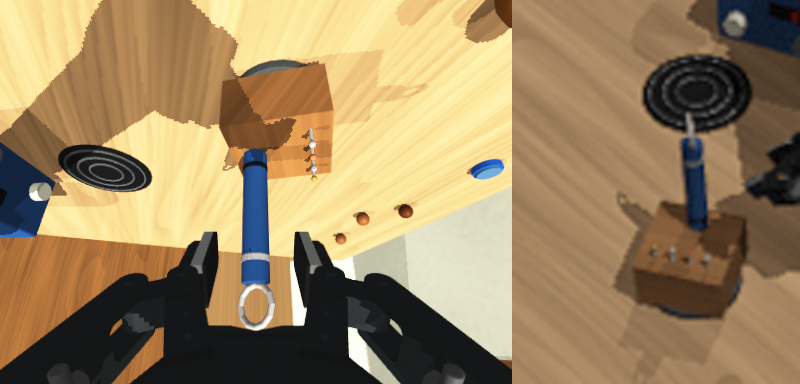

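The handpiece stands upright and still, shoulder on the wood, with the gripper about 80 mm clear. Handing in.

```bash
python3 -c "
from cell import robot
print(robot.sign_off())"
```

```text
the job is handed in; nothing more can be done
None
```

The blue handpiece is off its hook and standing nose down in the large hole of the swivel block, shoulder on the wood. I handed the job in after about 10.4 s of robot time.

- **Choice:** I took the handpiece hanging on the hook. Its barrel measured about 22–23 mm across and 0.12–0.246 m in height, which fits the size given. The larger loose one was left alone.
- **Lift and carry:** I gripped it diagonally from the hook's open side at 60 N, lifted it 14 mm and drew it off to the stand's -x.
- **Lowering:** The nose entered the hole with almost no force. Contact came with the nose at about 0.027 m, the height given for fully home, with at most about 13 N read at the end of each move.
- **After letting go:** The last wrist view showed the axis vertical to about 1 mm over its length at (0.484, -0.1915). No steel showed above the wood, and the gripper was about 80 mm clear.

**Small disagreements:** My guess at the arm's kinematics did not match the robot, so I dropped it. One alignment move overshot by about 5 mm, which I corrected before lowering. I did not measure the dish, jar or brush again at the end; the arm came near none of them. The dish and jar looked undisturbed in the picture taken at seating, but the brush was not in that picture.

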